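Lock the soldering turntable and fit the right socket to its hub nut

ROBOT

A 6-joint arm with a two-finger parallel gripper is mounted at the origin on the work surface. World frame = base frame: x ahead of the robot, y to its left, z up, the work surface at z = 0. Lengths are in mm, angles in rad, forces in N, time in s.
With the tool pointing down it reaches from about 350 to 775 mm from the base axis. Payload 7.3 kg.
Tool frame: the origin (TCP) lies midway between the tips of the shut fingers; the grasp point (between the pads) lies 19 mm behind it; z points along the fingers, y is the line along which they close (so a half turn about z gives the same grasp; the last joint's range is limited). The gripper opens to 92 mm and grips with 3 to 60 N. Pads are 19 mm wide; open, the fingers measure 130 mm over their backs; the gripper's body (75 mm by 190 mm) begins 47 mm behind the grasp point.
Start: joints at [-1.391, 0.342, 1.524, -0, 1.275, -0.146], TCP at [168.058, -497.395, 226.741] pointing down, gripper open.
Joint ranges: [-2.53, 2.53], [-0.77, 2.02], [0.04, 2.7], [-1, 4.14], [0.28, 2.66], [-3.11, 3.11]. Speed limits (rad/s): [2.57, 2.57, 3.14, 3.14, 3.14, 3.14].

INTERFACE

Orientations are given as [roll, pitch, yaw] about the fixed x, y, z axes, in that order (R = Rz(yaw) Ry(pitch) Rx(roll)).
In Python, from plant import bot gives the robot as it stands. The module is installed in compiled form; this text tells all that it offers.
- The arm moves only by the shell command python3 -m crank 'ROWS' [OPENING]. ROWS is JSON, a list of rows, each a list of 6 numbers: the shift along the tool's x, y, z in m, then the turn, a rotation vector about the tool's x, y, z in rad. In form: [[dx, dy, dz, wx, wy, wz], ...]. A call has 1 to 5 rows; each row shifts and turns the commanded pose from where the row before left it, along the tool's axes as they then stand; what a row does not reach is not made up. A row lasts 1/8 s, in which the tool goes at most 62.5 mm and 10.7 degrees, less where a joint would pass 70% of its speed; a pose out of reach is approached as far as the arm can. A call is refused whole if a number of a shift passes 0.0625 or a number of a turn 0.188, either way. A call with a gripper value outside its range is refused whole. OPENING is the opening in per cent of the stroke, from 0 (shut) to 100 (fully open), set as the call begins (- or left out, the last holds). The fingers move at their own pace and stop on an object; the grip force is fixed at half the most. Time passes only in rows, so rows that do not move let the fingers close. It gives the time, the measured TCP pose, the force, the opening and the grip force at its end, in the units of the state.
- bot.get_obs(): the state, without advancing time (a new reading comes with each control period).
- bot.capture(name): name is "scene" or "top"; returns a dict with "color" (400x640x3 uint8, blue, green, red), "fov_y" (degrees; the focal length in pixels is half the picture's height over the tangent of half this angle, whatever the lens; pixels are square), "cx", "cy" (the principal point, pixels), "extrinsics" (4x4, takes a point from world to camera coordinates). Camera axes: x right, y up, looking along -z (the intrinsics and any distortion apply to the point x, -y, -z); pixel columns grow to the right and rows downward; lengths in mm; the calibration is good to about 2 mm. A picture is of the moment at which its call begins. There is no depth.
- bot.close_job(): hands the job in; it is judged then, once.
The state is a dict: "time": time; "joint_positions": joint angles; "dq": joint speeds; "tau": joint torques, N m; "tool_pos": TCP position; "tcp_rot": TCP orientation; "contact_force": force on the tool from outside, world axes, zero at the start; "moment": the same for the moment, N m; "grip_width": finger opening in mm; "finger_force": force on a finger pad.
Only numpy, scipy, OpenCV 4.12 (cv2) and the standard library are available. Lean on these libraries where they do the work, as an engineer would, in place of code of your own. Each camera call takes 0.05 s, during which the arm holds its last target. There are 200 camera calls.

TASK

First turn the red lock knob beside the soldering turntable clockwise until it clicks over past its detent, so that the spindle is locked. Then find, by trying them, the socket that is the snug fit for the brass hub nut in the middle of the turntable (not one that is too big and spins loose), and finish while still holding it gripped and fully home on the nut, upright. The other two sockets must stand upright on the cork mat, and the bottle, jar and lighter stay undisturbed.

Things in the scene. Friction and masses are not known exactly. Their poses are not given: they have to be found in the camera images.
- lock_knob (a joint): Turn of the lock knob about its vertical axis, rad: 0 unlocked (start), 1.1 locked (end stop); grows clockwise seen from above. A spring pushes it back below 0.55 and snaps it on to 1.1 beyond; it takes up to 0.15 N m and stays locked when let go.
- lock_knob_grip (a point): Point on the lock knob's axis at the middle height of its grip, 52 mm above the bench. The grip is a red upright bar 52 mm long (its x axis), 14 mm thick (y), 30 mm tall (37 to 67 mm above the bench), turning with the knob. It stands on the turntable's grey foot plate, 130 mm from the hub along the turntable's -y.
- turntable: Fixed soldering turntable: grey foot plate, round fired-clay disc of 160 mm diameter, top 40 mm above the bench, with an aluminium hub plate of 54 mm diameter in its middle, top 45 mm above the bench. It does not turn. Origin: under the disc's centre, on the bench.
- hub (a point): Centre of the hub plate's top face, 45 mm above the bench, under the hub nut: a socket fully home has its mouth here. One too small stops at least 11 mm higher, and so may a fitting one turned over 8 degrees off the nut. One too big goes home too, but turns freely about the nut; the right one turns less than 15 degrees either way.
- nut_a: One of three fixed brass hex nuts of 18, 23 and 28 mm across flats; the name does not tell which. 16 mm tall, top edge chamfered, with a 10 mm thick stud end 8 mm higher. Origin: centre of underside; a hexagon corner points along +x. Work on the one at the turntable's hub; the other two stand on the wooden spares block to the right. It does not turn.
- nut_b: One of three fixed brass hex nuts of 18, 23 and 28 mm across flats; the name does not tell which. 16 mm tall, top edge chamfered, with a 10 mm thick stud end 8 mm higher. Origin: centre of underside; a hexagon corner points along +x. Work on the one at the turntable's hub; the other two stand on the wooden spares block to the right. It does not turn.
- nut_c: One of three fixed brass hex nuts of 18, 23 and 28 mm across flats; the name does not tell which. 16 mm tall, top edge chamfered, with a 10 mm thick stud end 8 mm higher. Origin: centre of underside; a hexagon corner points along +x. Work on the one at the turntable's hub; the other two stand on the wooden spares block to the right. It does not turn.
- socket_small: Loose steel hex tube socket, yellow 12 mm top on its grip, 110 to 225 g, 79 mm tall. Mouth 20 mm across flats, 31 mm deep, facing down; outside hexagon 27 mm to 36 mm up, then a dark square grip 20 x 20 mm, 39 to 79 mm up. Fits a nut 2 mm smaller. Origin: centre of the mouth, z up; square's faces look along x and y, a hexagon corner along +x. Starts mouth down on the mat; places vary.
- socket_mid: Loose steel hex tube socket, green 12 mm top on its grip, 110 to 225 g, 79 mm tall. Mouth 25 mm across flats, 31 mm deep, facing down; outside hexagon 32 mm to 36 mm up, then a dark square grip 20 x 20 mm, 39 to 79 mm up. Fits a nut 2 mm smaller. Origin: centre of the mouth, z up; square's faces look along x and y, a hexagon corner along +x. Starts mouth down on the mat; places vary.
- socket_large: Loose steel hex tube socket, blue 12 mm top on its grip, 110 to 225 g, 79 mm tall. Mouth 30 mm across flats, 31 mm deep, facing down; outside hexagon 37 mm to 36 mm up, then a dark square grip 20 x 20 mm, 39 to 79 mm up. Fits a nut 2 mm smaller. Origin: centre of the mouth, z up; square's faces look along x and y, a hexagon corner along +x. Starts mouth down on the mat; places vary.
- mat: Fixed cork mat on the bench, 110 (x) x 270 (y) x 4 mm thick, on which the sockets stand in a row along its y, 85 mm apart. Origin: centre of its underside.
- bottle: Bystander: white bottle with a red cap, 56 mm diameter, 150 mm tall; origin under its centre.
- jar: Bystander: amber glass jar with a steel lid, 60 mm diameter, 60 mm tall; origin under its centre.
- lighter: Bystander: blue lighter lying flat, 72 x 22 x 12 mm; origin under its centre, length along x.

How it is judged:
By the outcome, as a careful person would: the job done as asked, in the order asked, and still so for the second after the job is handed in, while the arm keeps its last pose, push and grip.
It also fails if it takes over 72 s, if anything falls off the work surface, if the arm or the gripper's body presses on something with over 40 N, if the wrist force passes 120 N, or if a joint passes its speed limit or range.

## Working session

There is one attempt and no reset: what is moved stays moved. The work goes in short steps, Python scripts to look and compute and a shell command to move; the robot and the scene stay as the last step left them, time stands still between calls to the robot, and variables do not carry over. Pictures are saved under pics/ and viewed, at most 10 in all, crops included, and the job is handed in when it is done.

```bash
mkdir -p pics; python3 - <<'E'
from plant import bot
import cv2,numpy as np,pickle
o=bot.get_obs();print(o)
d={}
for n in("scene","top"):
    c=bot.capture(n);d[n]=c;cv2.imwrite(f"pics/{n}0.png",c["color"]);print(n,{k:v for k,v in c.items() if k!="color"})
pickle.dump(d,open("c0.pkl","wb"))
E
```

```text
{'time': 0.0, 'joint_positions': array([-1.39099040e+00,  3.42739308e-01,  1.52503464e+00,  1.20503035e-06,
        1.27537439e+00, -1.46015449e-01]), 'dq': array([ 2.15605425e-04, -7.73299296e-04, -1.55883233e-03,  1.67909908e-03,
       -1.90639407e-03, -2.26177490e-05]), 'tau': array([-2.66489078e-03, -4.31247640e+01, -2.44207907e+01,  7.16361590e-02,
        5.58827980e-02, -1.12232040e-04]), 'tool_pos': array([ 167.98569226, -496.9683035 ,  226.03019931]), 'tcp_rot': array([-3.14005370e+00, -2.27486271e-04,  3.25820847e-01]), 'contact_force': array([ 0.12777392,  0.62964278, -0.04355464]), 'moment': array([-0.00388326, -0.00274979, -0.01506337]), 'finger_force': 0.0, 'grip_width': 92.14396414598987}
scene {'fov_y': 55.57523838381024, 'cx': 315.1696545486923, 'cy': 199.72951303311189, 'extrinsics': array([[-8.45629527e-01,  5.33620523e-01, -1.26428036e-02,
         5.21260692e+02],
       [-3.58275795e-01, -5.49884464e-01,  7.54496873e-01,
         6.97840174e+01],
       [ 3.95662935e-01,  6.42554444e-01,  6.56181856e-01,
        -1.40100052e+03],
       [ 0.00000000e+00,  0.00000000e+00,  0.00000000e+00,
         1.00000000e+00]])}
top {'fov_y': 51.08943514642574, 'cx': 323.35843896729574, 'cy': 207.20269767089223, 'extrinsics': array([[-4.70016510e-03, -9.99988917e-01, -2.71959119e-04,
        -1.09654073e+02],
       [ 9.84430285e-01, -4.67482351e-03,  1.75713288e-01,
        -5.48015434e+02],
       [-1.75712612e-01,  5.58156671e-04,  9.84441347e-01,
        -1.11603141e+03],
       [ 0.00000000e+00,  0.00000000e+00,  0.00000000e+00,
         1.00000000e+00]])}
```

View pics/scene0.png

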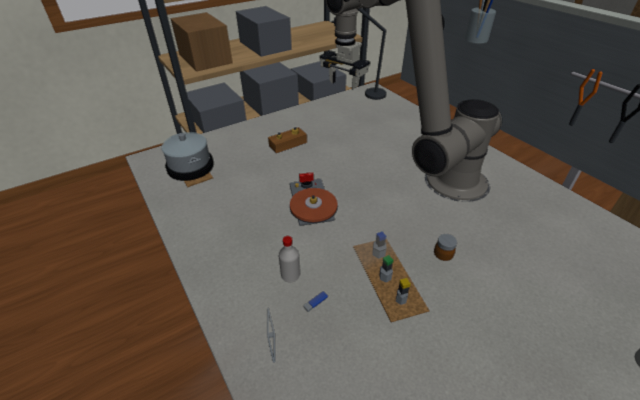

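View pics/top0.png

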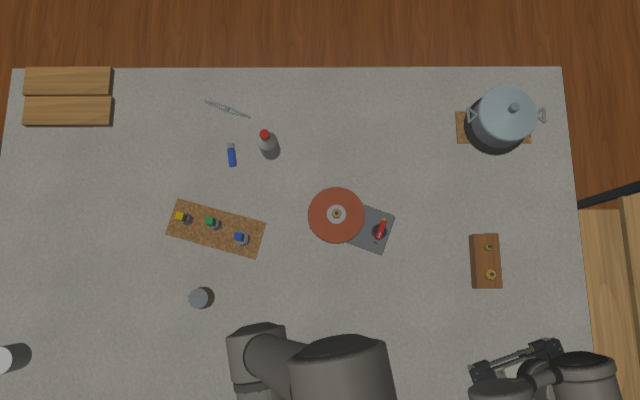

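Top view: sockets' tops yellow (180,216), green (210,222) and blue (239,237) on the mat; hub at (337,213), red knob at (380,230), spare nuts at (489,247) and (491,274). The scene view shows the same row and the bystanders: bottle, lighter and jar.

```bash
cat > h.py <<'E'
import cv2,numpy as np
def ray(c,p):
    h=c["color"].shape[0];f=h/2/np.tan(np.radians(c["fov_y"])/2)
    E=c["extrinsics"];R,t=E[:3,:3],E[:3,3]
    v=np.array([(p[0]-c["cx"])/f,-(p[1]-c["cy"])/f,-1.])
    return -R.T@t,R.T@v
def plane(c,p,z):
    o,d=ray(c,p);return o+d*(z-o[2])/d[2]
def proj(c,P):
    E=c["extrinsics"];q=E[:3,:3]@np.array(P,float)+E[:3,3];f=200/np.tan(np.radians(c["fov_y"])/2)
    return np.array([c["cx"]+f*q[0]/-q[2],c["cy"]+f*q[1]/q[2]])
def tri(c1,p1,c2,p2):
    A=np.zeros((3,3));b=np.zeros(3)
    for c,p in((c1,p1),(c2,p2)):
        o,d=ray(c,p);d=d/np.linalg.norm(d);M=np.eye(3)-np.outer(d,d);A+=M;b+=M@o
    return np.linalg.solve(A,b)
HUE=dict(yellow=(22,35,150,90),green=(45,80,120,50),blue=(110,130,100,60),red=(0,0,200,100))
def mask(c,k):
    hsv=cv2.cvtColor(c["color"],cv2.COLOR_BGR2HSV);H,S,V=cv2.split(hsv)
    a,b,s,v=HUE[k]
    m=((H>=a)&(H<=b)) if k!="red" else ((H<=4)|(H>=174))
    return (m&(S>=s)&(V>=v)).astype(np.uint8)
def blobs(c,k,amin=6):
    n,L,st,ce=cv2.connectedComponentsWithStats(mask(c,k))
    return [(st[i,4],ce[i].round(1),L==i) for i in range(1,n) if st[i,4]>=amin]
E
python3 - <<'E'
from h import *;import pickle
d=pickle.load(open("c0.pkl","rb"))
for k in HUE:
    for n in d:
        for a,ce,L in blobs(d[n],k): 
            ys,xs=np.nonzero(L);r=cv2.minAreaRect(np.c_[xs,ys].astype(np.float32));print(k,n,a,ce,r)
t=d["top"]
hsv=cv2.cvtColor(t["color"],cv2.COLOR_BGR2HSV);print("disc",hsv[200,320],hsv[230,200],hsv[213,337],hsv[205,337])
m=((hsv[...,0]<12)&(hsv[...,0]>4)&(hsv[...,1]>120)).astype(np.uint8);m[:, :290]=0;m[:,380:]=0;m[:150]=0;m[270:]=0
pts=cv2.findContours(m,0,1)[0];pts=max(pts,key=cv2.contourArea);e=cv2.fitEllipse(pts);print("disc ell",e,plane(t,e[0],40))
crop=lambda n,x0,y0,x1,y1,s:cv2.resize(d[n]["color"][y0:y1,x0:x1],None,fx=s,fy=s,interpolation=cv2.INTER_CUBIC)
A=crop("top",300,180,400,260,4);B=crop("top",160,195,270,265,4)
C=crop("scene",280,165,345,225,4.5);D=crop("scene",350,220,435,310,3)
W=np.zeros((600,800,3),np.uint8);W[:320,:400]=A;W[320:600,:440]=B[:280];h,w=C.shape[:2];W[:h,450:450+w]=C;h,w=D.shape[:2];W[300:300+h,500:500+w]=D
cv2.imwrite("pics/z.png",W)
E
```

```text
yellow scene 7 [293.1 131.4] ((293.0000305175781, 131.50001525878906), (2.1213202476501465, 2.1213202476501465), 45.0)
yellow scene 8 [312.2 200.4] ((311.9615173339844, 200.3076629638672), (4.160251617431641, 2.773500919342041), 33.6900634765625)
yellow scene 73 [405.2 282.3] ((405.28448486328125, 282.163818359375), (9.979290962219238, 8.009693145751953), 66.80140686035156)
yellow top 60 [178.7 215.3] ((178.55001831054688, 215.3500213623047), (7.589465618133545, 7.905693531036377), 18.434947967529297)
green scene 55 [387.9 260.4] ((387.7500305175781, 260.25), (8.485280990600586, 6.363961219787598), 45.0)
green top 42 [208.4 220.5] ((208.5, 220.0), (6.0, 7.0), 90.0)
blue scene 24 [489.5   5.9] ((489.3905334472656, 6.162725925445557), (1.769230842590332, 13.38461685180664), 22.61986541748047)
blue scene 34 [380.9 235. ] ((381.2500305175781, 234.75003051757812), (7.071067810058594, 4.949747562408447), 45.0)
blue scene 132 [317.8 299.3] ((317.8999938964844, 299.20001220703125), (7.0, 18.400001525878906), 53.13010025024414)
blue top 110 [231.2 157.1] ((231.1890106201172, 156.7012176513672), (17.11688804626465, 6.405029773712158), 83.6598129272461)
blue top 56 [237.5 235.7] ((237.5576934814453, 235.7115478515625), (7.2562971115112305, 7.452413558959961), 11.309932708740234)
red scene 37 [305.9 175.5] ((306.0, 176.0), (4.0, 12.0), 90.0)
red scene 46 [287.  239.9] ((287.2500305175781, 239.75003051757812), (7.071067810058594, 6.363961219787598), 45.0)
disc [  8 142 129] [ 16 119 118] [17 33 70] [175  11 135]
disc ell ((335.7764587402344, 214.60520935058594), (54.61199951171875, 55.22764205932617), 97.6221923828125) [ 527.83094967 -146.85181659   40.        ]
```

View pics/z.png

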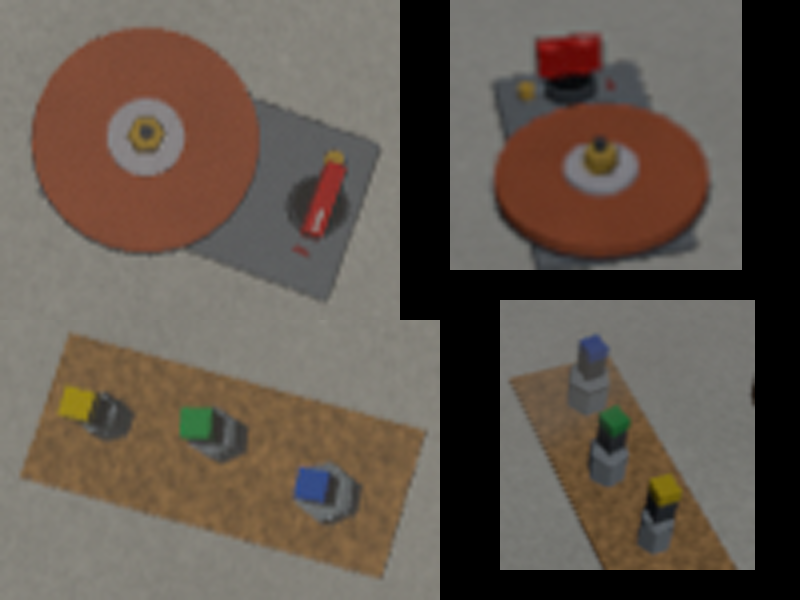

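Zoom: nut on hub near top px (336.5,213.5), red bar from about (383,221) to (378.5,238), sockets' square tops near (179,215), (208,220), (238,235).

```bash
cat >> h.py <<'E'
def go(x,y,z,yaw,half=True):
    from plant import bot
    o=bot.get_obs();p=o["tool_pos"];cy=o["tcp_rot"][2];d=np.array([x,y,z])-p
    c,s=np.cos(cy),np.sin(cy)
    sh=np.array([c*d[0]+s*d[1],s*d[0]-c*d[1],-d[2]])/1000
    w=-(yaw-cy);w=(w+np.pi/2)%np.pi-np.pi/2 if half else (w+np.pi)%(2*np.pi)-np.pi
    print("t",round(o["time"],2),"shift",sh.round(4),"then turn z",round(w,3),"q6",o["joint_positions"][5].round(2),"yaw",round(cy,3),"tcp",p.round(1))
E
python3 - <<'E'
from h import *;import pickle
d=pickle.load(open("c0.pkl","rb"));t,s=d["top"],d["scene"]
D=plane(t,(335.776,214.605),40);print("hub",D, "scene proj",proj(s,[D[0],D[1],45]))
# red: bar top
hsv=cv2.cvtColor(t["color"],cv2.COLOR_BGR2HSV)
S=6
def up(c,x0,y0,x1,y1): return cv2.resize(c["color"][y0:y1,x0:x1],None,fx=S,fy=S,interpolation=cv2.INTER_CUBIC)
def topx(pts,x0,y0): return (np.asarray(pts,float)+.5)/S-.5+[x0,y0]
def rect(c,x0,y0,x1,y1,lo,hi,z,op=0):
    u=cv2.cvtColor(up(c,x0,y0,x1,y1),cv2.COLOR_BGR2HSV)
    H=((u[...,0].astype(int)+90)%180)
    m=((H>=lo)&(H<=hi)&(u[...,1]>130)&(u[...,2]>60)).astype(np.uint8)
    if op:m=cv2.morphologyEx(m,cv2.MORPH_OPEN,np.ones((op,op)))
    k=max(cv2.findContours(m,0,1)[0],key=cv2.contourArea)[:,0]
    P=np.array([plane(c,q,z)[:2] for q in topx(k,x0,y0)],np.float32)
    return P
for n,b,h,z in(("knob",(360,210,395,250),(82,94),67),("yellow",(170,205,192,228),(112,125),83),("green",(198,210,222,232),(135,170),83),("blue",(227,225,252,247),(200,220),83)):
    P=rect(t,*b,*h,z);r=cv2.minAreaRect(P);bx=cv2.boxPoints(r)
    print(n,np.round(r[0],1),np.round(r[1],1),"ang deg",round(r[2],1),"edges",bx.round(1).tolist())
    print("   scene",proj(s,[*r[0],z]))
# gold nuts
for n,b,z in(("hubnut",(325,203,348,226),61),("sp1",(480,240,498,255),50),("sp2",(482,264,500,284),50)):
    P=rect(t,*b,105,122,z);(c,rad)=cv2.minEnclosingCircle(P)
    A=cv2.contourArea(P);M=cv2.moments(P);ce=np.array([M["m10"],M["m01"]])/M["m00"]
    print(n,c,rad,"area",A,"AF est",np.sqrt(A/.866),"centroid",ce)
    q=P-ce;th=np.arctan2(q[:,1],q[:,0]);o=np.argsort(th);tt=np.linspace(-np.pi,np.pi,360,endpoint=False);rr=np.interp(tt,th[o],np.hypot(*q.T)[o],period=2*np.pi)
    f=(rr*np.exp(-6j*tt)).mean();print("   corner ang mod60",np.degrees(-np.angle(f.conj())/6*-1)if 0 else np.degrees(-np.angle(f)/6*-1)%60,abs(f)*2)
print("bottle",plane(t,(265,133),150),"knob axis",)
E
```

```text
hub [ 527.83154818 -146.85054046   40.        ] scene proj [313.9556711 201.1250885]
knob [ 482.2 -267. ] [15.2 52.2] ang deg 69.3 edges [[455.1000061035156, -264.8999938964844], [503.8999938964844, -283.29998779296875], [509.29998779296875, -269.1000061035156], [460.5, -250.60000610351562]]
   scene [306.71593666 172.94855919]
yellow [520.5 276.9] [23.3 21.9] ang deg 75.7 edges [[507.1000061035156, 268.29998779296875], [528.2999877929688, 262.8999938964844], [534.0, 285.3999938964844], [512.7999877929688, 290.8999938964844]]
   scene [404.97346195 281.08045715]
green [506.9 196.5] [18.5 17.5] ang deg 87.9 edges [[497.79998779296875, 187.60000610351562], [515.2999877929688, 186.89999389648438], [516.0, 205.39999389648438], [498.5, 206.10000610351562]]
   scene [388.28216759 258.2528417 ]Traceback (most recent call last):
  File "<stdin>", line 18, in <module>
  File "<stdin>", line 14, in rect
ValueError: max() iterable argument is empty
```

```bash
python3 - <<'E'
from h import *;import pickle
d=pickle.load(open("c0.pkl","rb"));t,s=d["top"],d["scene"];S=6
def rect(c,x0,y0,x1,y1,lo,hi,z,sat=130,v=60):
    u=cv2.cvtColor(cv2.resize(c["color"][y0:y1,x0:x1],None,fx=S,fy=S,interpolation=cv2.INTER_CUBIC),cv2.COLOR_BGR2HSV)
    m=((u[...,0]>=lo)&(u[...,0]<=hi)&(u[...,1]>sat)&(u[...,2]>v)).astype(np.uint8)
    k=max(cv2.findContours(m,0,1)[0],key=cv2.contourArea)[:,0]
    return np.array([plane(c,q,z)[:2] for q in (k+.5)/S-.5+[x0,y0]],np.float32)
for n,b,h,z,sv in(("yellow",(170,205,192,228),(18,38),83,(120,110)),("green",(198,210,222,232),(45,80),83,(90,75)),("blue",(227,225,252,247),(105,130),83,(100,75))):
    P=rect(t,*b,*h,z,*sv);r=cv2.minAreaRect(P);print(n,np.round(r[0],1),np.round(r[1],1),"ang",round(r[2],1),"scene",proj(s,[*r[0],z]))
for n,b,z in(("hubnut",(325,203,348,226),61),("sp1",(480,240,498,255),50),("sp2",(482,264,500,284),50)):
    P=rect(t,*b,12,32,z,100,50);M=cv2.moments(P);ce=np.array([M["m10"],M["m01"]])/M["m00"]
    A=M["m00"];print(n,"AF est",np.sqrt(abs(A)/.866),"centroid",ce,"span",np.ptp(P,0))
    q=P-ce;th=np.arctan2(q[:,1],q[:,0]);o=np.argsort(th);tt=np.linspace(-np.pi,np.pi,360,endpoint=False);rr=np.interp(tt,th[o],np.hypot(*q.T)[o],period=2*np.pi)
    f=(rr*np.exp(-6j*tt)).mean();print("   corner ang mod60",(-np.degrees(np.angle(f))/6)%60,abs(f)*2)
# mat edges
u=cv2.cvtColor(t["color"],cv2.COLOR_BGR2HSV);m=((u[...,0]<25)&(u[...,0]>8)&(u[...,1]>80)).astype(np.uint8);m[:,:150]=0;m[:,285:]=0;m[:190]=0;m[275:]=0
k=max(cv2.findContours(m,0,1)[0],key=cv2.contourArea)[:,0];P=np.array([plane(t,q,4)[:2] for q in k],np.float32);print("mat",cv2.minAreaRect(P))
print("jar",plane(t,(199,298),60))
go(482,-267,130,np.radians(-20.7))
E
```

```text
yellow [521.3 278.5] [23.7 25.8] ang 74.8 scene [405.19953031 281.65550041]
green [507.  196.3] [21.5 21.2] ang 89.7 scene [388.19865123 258.2330562 ]
blue [465.1 116.9] [20.5 20.5] ang 81.2 scene [381.22844995 234.11521325]
hubnut AF est 20.962614414615377 centroid [ 528.72927657 -146.93875146] span [21.350159 22.915497]
   corner ang mod60 32.78466595849703 0.4833968483646571
sp1 AF est 47.7285498076217 centroid [ 434.69997075 -562.98290535] span [40.703217 51.72284 ]
   corner ang mod60 59.31110239754356 1.1010085745098528
sp2 AF est 54.28243265673289 centroid [ 363.2252955  -563.09596442] span [53.159546 52.154846]
   corner ang mod60 25.022278807820868 0.7061291134923906
mat ((496.3815002441406, 197.3800811767578), (269.3376770019531, 108.28591918945312), 74.2969741821289)
jar [302.36621994 218.76755107  60.        ]
t 0.1 shift [ 0.3711 -0.1175  0.0962] then turn z 0.687 q6 -0.15 yaw 0.326 tcp [ 168.  -497.   226.2]
```

```bash
python3 -m crank '[[0.0464,-0.0147,0.012,0,0,0],[0.0464,-0.0147,0.012,0,0,0],[0.0464,-0.0147,0.012,0,0,0],[0.0464,-0.0147,0.012,0,0,0],[0.0464,-0.0147,0.012,0,0,0]]' 45; python3 -m crank '[[0.0464,-0.0147,0.012,0,0,0],[0.0464,-0.0147,0.012,0,0,0],[0.0464,-0.0147,0.012,0,0,0],[0,0,0,0,0,0.17],[0,0,0,0,0,0.17]]'; python3 -m crank '[[0,0,0,0,0,0.17],[0,0,0,0,0,0.17],[0,0,0,0,0,0]]'; python3 -c "
from h import *
go(482,-267,45,np.radians(-20.7))"
```

```text
time: 0.72
tool_pos: [365.4, -352.3, 166.1]
tcp_rot: [-3.141, 0.0, 0.326]
contact_force: [0.4, -0.1, 0.2]
grip_width: 46.3
finger_force: 0.0
time: 1.35
tool_pos: [482.3, -266.2, 129.9]
tcp_rot: [-3.141, 0.001, -0.018]
contact_force: [-1.4, -0.4, 0.1]
grip_width: 41.2
finger_force: 0.0
time: 1.72
tool_pos: [481.9, -267.0, 130.4]
tcp_rot: [-3.141, 0.001, -0.353]
contact_force: [0.2, -1.0, 0.3]
grip_width: 41.4
finger_force: 0.0
t 1.73 shift [ 0.0001 -0.0001  0.0854] then turn z 0.009 q6 1.28 yaw -0.353 tcp [ 481.9 -267.   130.4]
```

Excellent tracking. Descend and close, watching forces.

```bash
python3 -m crank '[[0,0,0.03,0,0,0.01],[0,0,0.03,0,0,0],[0,0,0.02,0,0,0],[0,0,0.005,0,0,0],[0,0,0,0,0,0]]'; python3 -m crank '[[0,0,0,0,0,0],[0,0,0,0,0,0],[0,0,0,0,0,0],[0,0,0,0,0,0],[0,0,0,0,0,0]]' 0
```

```text
time: 2.35
tool_pos: [482.2, -267.3, 45.9]
tcp_rot: [3.142, 0.0, -0.363]
contact_force: [-0.1, -0.8, 0.2]
grip_width: 41.4
finger_force: 0.0
time: 2.98
tool_pos: [482.2, -267.5, 46.2]
tcp_rot: [3.141, -0.001, -0.364]
contact_force: [-1.3, -1.0, 3.9]
grip_width: 13.9
finger_force: 30.0
```

```bash
python3 -m crank '[[0,0,0,0,0,0.12],[0,0,0,0,0,0.12],[0,0,0,0,0,0.12],[0,0,0,0,0,0.12],[0,0,0,0,0,0.12]]'; python3 -m crank '[[0,0,0,0,0,0.12],[0,0,0,0,0,0.12],[0,0,0,0,0,0.12],[0,0,0,0,0,0.12],[0,0,0,0,0,0.03]]';  python3 -m crank '[[0,0,0,0,0,0],[0,0,0,0,0,0]]'; python3 -c "
from h import *
from plant import bot
o=bot.get_obs();print(o['moment'],o['joint_positions'])"
```

```text
time: 3.6
tool_pos: [482.9, -266.5, 46.1]
tcp_rot: [-3.14, -0.0, -0.968]
contact_force: [2.8, 4.5, 4.1]
grip_width: 13.5
finger_force: 30.0
time: 4.22
tool_pos: [484.0, -266.1, 46.1]
tcp_rot: [-3.138, 0.0, -1.476]
contact_force: [7.4, 6.7, 1.1]
grip_width: 13.9
finger_force: 30.1
time: 4.47
tool_pos: [484.0, -266.1, 46.2]
tcp_rot: [-3.138, 0.0, -1.474]
contact_force: [6.7, 6.2, 1.2]
grip_width: 13.5
finger_force: 30.1
[ 1.19895184 -1.20907856  0.31995782] [-0.6429225   0.59448391  1.66831463  0.00339048  0.87629928  2.39942689]
```

```bash
python3 -m crank '[[0,0,0,0,0,0],[0,0,0,0,0,0],[0,0,-0.02,0,0,0],[0,0,-0.05,0,0,0],[0,0,-0.05,0,0,0]]' 45
for i in 1 2 3; do python3 -m crank '[[0,0,0,0,0,-0.18],[0,0,0,0,0,-0.18],[0,0,0,0,0,-0.18],[0,0,0,0,0,-0.18],[0,0,0,0,0,-0.18]]' | grep -E "rot|time"; done
python3 -m crank '[[0,0,0,0,0,-0.18],[0,0,0,0,0,-0.16],[0,0,0,0,0,0]]'
python3 - <<'E'
from h import *
from plant import bot
c=bot.capture("top");cv2.imwrite("pics/k.png",cv2.resize(c["color"][170:270,290:420],None,fx=5,fy=5,interpolation=cv2.INTER_CUBIC))
go(507,196.5,110,np.pi/2)
E
```

```text
time: 5.1
tool_pos: [481.5, -267.2, 166.6]
tcp_rot: [3.14, 0.001, -1.475]
contact_force: [0.6, -0.9, 0.4]
grip_width: 41.2
finger_force: 0.0
time: 5.72
tcp_rot: [3.141, 0.001, -0.569]
time: 6.35
tcp_rot: [-3.141, 0.001, 0.331]
time: 6.98
tcp_rot: [-3.141, -0.0, 1.231]
time: 7.35
tool_pos: [481.8, -267.3, 165.5]
tcp_rot: [-3.141, -0.0, 1.564]
contact_force: [-0.1, -0.4, -0.1]
grip_width: 41.2
finger_force: 0.0
t 7.4 shift [0.4639 0.0212 0.0556] then turn z -0.009 q6 -0.64 yaw 1.562 tcp [ 481.9 -267.2  165.6]
```

View pics/k.png

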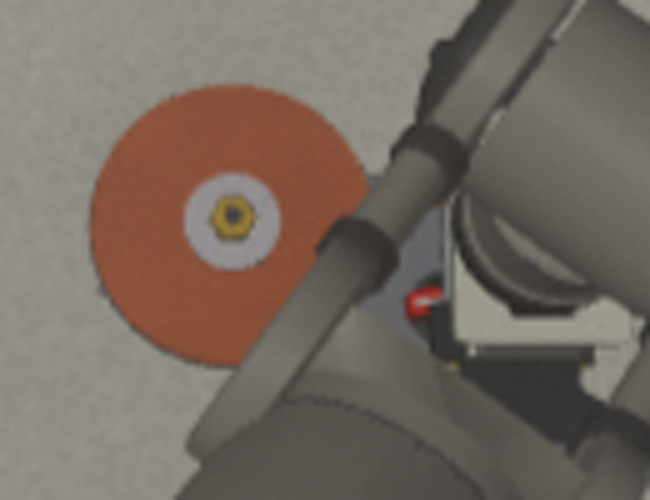

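The red bar now points left (about px (372,230)), about 63° clockwise from before, so the knob is locked. The nut's corners lie roughly left and right. On to the green socket.

```bash
python3 -m crank '[[0.058,0.0026,0,0,0,0],[0.058,0.0026,0,0,0,0],[0.058,0.0026,0,0,0,0],[0.058,0.0026,0,0,0,0],[0.058,0.0026,0,0,0,0]]' 50|grep pos; python3 -m crank '[[0.058,0.0026,0,0,0,0],[0.058,0.0026,0,0,0,0],[0.058,0.0026,0,0,0,0],[0,0,0,0,0,0]]'
python3 - <<'E'
from h import *
from plant import bot
c=bot.capture("scene");a=cv2.resize(c["color"][200:320,340:440],None,fx=5,fy=5,interpolation=cv2.INTER_CUBIC)
cv2.imwrite("pics/g.png",a)
go(507,196.5,48,np.pi/2)
E
```

```text
tool_pos: [496.4, 24.5, 165.9]
time: 8.52
tool_pos: [504.7, 200.2, 165.5]
tcp_rot: [3.142, -0.001, 1.568]
contact_force: [-0.0, -0.8, -0.0]
grip_width: 46.1
finger_force: 0.0
t 8.57 shift [-0.0016  0.0023  0.1174] then turn z -0.004 q6 0.24 yaw 1.567 tcp [504.8 198.1 165.4]
```

View pics/g.png

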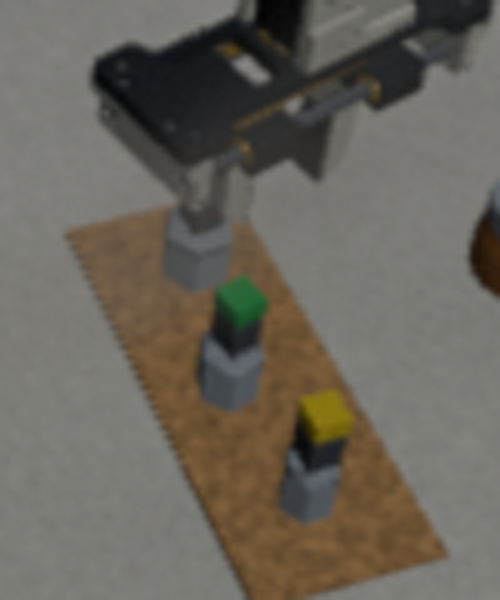

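Gripper is above the green socket (green top at about px (388,260)), clear of the neighbours. Descend with TCP 44 mm above the mouth, then close.

```bash
python3 -m crank '[[-0.0016,0.0023,0.04,0,0,0],[0,0,0.04,0,0,0],[0,0,0.03,0,0,0],[0,0,0.0074,0,0,0],[0,0,0,0,0,0]]'; python3 -m crank '[[0,0,0,0,0,0],[0,0,0,0,0,0],[0,0,0,0,0,0],[0,0,0,0,0,0],[0,0,0,0,0,0]]' 0;python3 -c "
from h import *
go(528.3,-147,150,np.radians(69.2))"
```

```text
time: 9.2
tool_pos: [507.9, 194.2, 48.6]
tcp_rot: [3.142, 0.0, 1.564]
contact_force: [0.6, -0.1, -0.0]
grip_width: 45.8
finger_force: 0.0
time: 9.82
tool_pos: [507.8, 195.2, 48.9]
tcp_rot: [3.141, -0.0, 1.566]
contact_force: [-0.3, -1.1, 6.2]
grip_width: 19.9
finger_force: 29.9
t 9.82 shift [-0.3421  0.0221 -0.1011] then turn z 0.358 q6 0.23 yaw 1.566 tcp [507.8 195.2  48.9]
```

```bash
python3 -m crank '[[0,0,-0.03,0,0,0],[0,0,-0.05,0,0,0],[0,0,-0.04,0,0,0],[-0.057,0.0037,0,0,0,0],[-0.057,0.0037,0,0,0,0]]'; python3 -m crank '[[-0.057,0.0037,0,0,0,0],[-0.057,0.0037,0,0,0,0],[-0.057,0.0037,0,0,0,0],[-0.057,0.0037,0,0,0,0],[0,0,0,0,0,0.18]]';python3 -m crank '[[0,0,0,0,0,0.178],[0,0,0,0,0,0],[0,0,0,0,0,0]]'; python3 - <<'E'
from h import *
from plant import bot
go(528.3,-147,130,np.radians(69.2))
o=bot.get_obs();print(o['contact_force'],o['moment'])
c=bot.capture("scene");t=bot.capture("top")
p=o["tool_pos"];print("pred mouth px",proj(c,p+[0,0,-44]),proj(c,[528.3,-147,61]))
cv2.imwrite("pics/h.png",cv2.resize(c["color"][110:230,260:380],None,fx=5,fy=5,interpolation=cv2.INTER_CUBIC))
E
```

```text
time: 10.45
tool_pos: [514.1, 80.4, 168.4]
tcp_rot: [3.141, 0.0, 1.568]
contact_force: [0.7, -0.8, -2.2]
grip_width: 19.7
finger_force: 29.9
time: 11.08
tool_pos: [527.6, -151.0, 167.5]
tcp_rot: [-3.141, 0.001, 1.378]
contact_force: [0.3, 1.4, -2.4]
grip_width: 20.1
finger_force: 29.9
time: 11.45
tool_pos: [527.8, -146.7, 168.0]
tcp_rot: [-3.141, 0.0, 1.212]
contact_force: [-0.0, 1.0, -1.7]
grip_width: 19.4
finger_force: 29.9
t 11.45 shift [-0.0001  0.0005  0.038 ] then turn z 0.004 q6 -0.05 yaw 1.212 tcp [ 527.8 -146.7  168. ]
[-0.01158324  1.04624202 -1.69577964] [-0.0320432  -0.03883154  0.02048089]
pred mouth px [313.61190996 182.43015004] [313.73885161 197.48708029]
```

View pics/h.png

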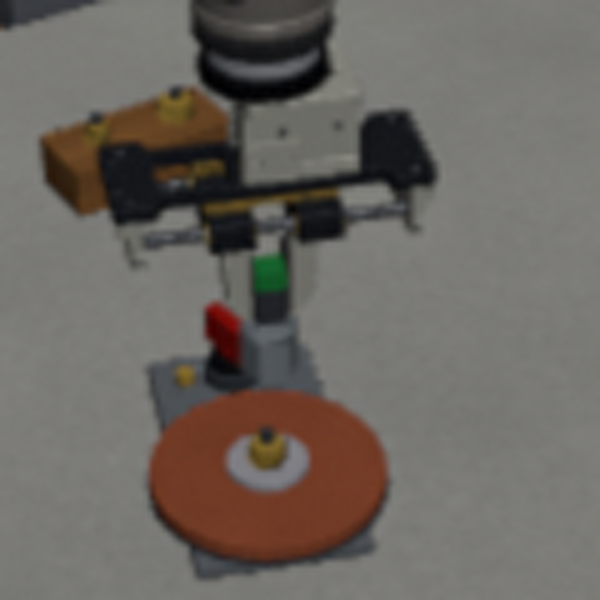

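Socket mouth sits centred (px ≈ (314,186)) over the nut (px ≈ (313.6,200)). The spares look like a small and a big nut, so the mid socket is a sensible first try. Descending.

```bash
python3 -m crank '[[-0.0001,0.0005,0.03,0,0,0],[0,0,0.025,0,0,0],[0,0,0,0,0,0]]'; python3 -m crank '[[0,0,0.003,0,0,0],[0,0,0.003,0,0,0],[0,0,0.003,0,0,0],[0,0,0.003,0,0,0],[0,0,0,0,0,0]]'; 
```

```text
time: 11.92
tool_pos: [527.2, -146.6, 111.7]
tcp_rot: [-3.137, -0.0, 1.209]
contact_force: [0.1, 0.6, -2.7]
grip_width: 20.1
finger_force: 29.9
time: 12.55
tool_pos: [529.1, -147.9, 101.4]
tcp_rot: [3.14, 0.001, 1.208]
contact_force: [2.5, -1.8, -3.6]
grip_width: 20.0
finger_force: 29.9
```

```bash
python3 -m crank '[[0,0,0.002,0,0,0],[0,0,0.002,0,0,0],[0,0,0,0,0,0]]'; python3 -m crank '[[0,0,0.002,0,0,0],[0,0,0.002,0,0,0],[0,0,0,0,0,0]]' 
```

```text
time: 12.92
tool_pos: [529.1, -147.9, 97.5]
tcp_rot: [3.14, 0.001, 1.208]
contact_force: [3.6, -3.8, -1.9]
grip_width: 20.0
finger_force: 30.0
time: 13.3
tool_pos: [529.2, -147.9, 93.5]
tcp_rot: [3.139, 0.001, 1.208]
contact_force: [4.3, -5.3, -1.9]
grip_width: 19.7
finger_force: 30.0
```

```bash
python3 -m crank '[[-0.0005,0.0013,0.002,0,0,0],[0,0,0.002,0,0,0],[0,0,0,0,0,0]]'; python3 -m crank '[[0,0,0.001,0,0,0],[0,0,0.001,0,0,0],[0,0,0,0,0,0]]' 
```

```text
time: 13.68
tool_pos: [529.4, -148.2, 89.9]
tcp_rot: [3.141, 0.0, 1.208]
contact_force: [-0.4, -2.2, 4.8]
grip_width: 19.8
finger_force: 30.0
time: 14.05
tool_pos: [529.5, -148.3, 89.8]
tcp_rot: [3.14, 0.0, 1.208]
contact_force: [-4.7, -1.0, 20.7]
grip_width: 19.8
finger_force: 30.0
```

Bottomed on the hub. Back off slightly and twist, watching the torque.

```bash
cat > m.py <<'E'
from plant import bot
o=bot.get_obs();print("yaw",o["tcp_rot"].round(3),"F",o["contact_force"].round(1),"M",o["moment"].round(2),"w",o["grip_width"].round(1),"z",o["tool_pos"].round(1))
E
python3 -m crank '[[0,0,-0.0014,0,0,0],[0,0,0,0,0,0]]' >/dev/null; python3 m.py
for i in 1 2 3 4 5; do python3 -m crank '[[0,0,0,0,0,0.04],[0,0,0,0,0,0.03]]' >/dev/null; python3 m.py; done
```

```text
Traceback (most recent call last):
  File "m.py", line 2, in <module>
    o=bot.get_obs();print("yaw",o["tcp_rot"].round(3),"F",o["contact_force"].round(1),"M",o["moment"].round(2),"w",o["grip_width"].round(1),"z",o["tool_pos"].round(1))
                                                                                                                   ^^^^^^^^^^^^^^^^^^^^^
AttributeError: 'float' object has no attribute 'round'
Traceback (most recent call last):
  File "m.py", line 2, in <module>
    o=bot.get_obs();print("yaw",o["tcp_rot"].round(3),"F",o["contact_force"].round(1),"M",o["moment"].round(2),"w",o["grip_width"].round(1),"z",o["tool_pos"].round(1))
                                                                                                                   ^^^^^^^^^^^^^^^^^^^^^
AttributeError: 'float' object has no attribute 'round'
Traceback (most recent call last):
  File "m.py", line 2, in <module>
    o=bot.get_obs();print("yaw",o["tcp_rot"].round(3),"F",o["contact_force"].round(1),"M",o["moment"].round(2),"w",o["grip_width"].round(1),"z",o["tool_pos"].round(1))

[... 785 characters left out ...]
["moment"].round(2),"w",o["grip_width"].round(1),"z",o["tool_pos"].round(1))
                                                                                                                   ^^^^^^^^^^^^^^^^^^^^^
AttributeError: 'float' object has no attribute 'round'
Traceback (most recent call last):
  File "m.py", line 2, in <module>
    o=bot.get_obs();print("yaw",o["tcp_rot"].round(3),"F",o["contact_force"].round(1),"M",o["moment"].round(2),"w",o["grip_width"].round(1),"z",o["tool_pos"].round(1))
                                                                                                                   ^^^^^^^^^^^^^^^^^^^^^
AttributeError: 'float' object has no attribute 'round'
```

```bash
sed -i 's/o\["grip_width"\].round(1)/round(o["grip_width"],1)/' m.py; python3 m.py
```

```text
yaw [3.141 0.    0.858] F [-2.2 -1.5 10.5] M [-0.29  0.24  0.46] w 19.7 z [ 529.4 -148.3   89.9]
```

```bash
for i in 1 2 3 4; do python3 -m crank '[[0,0,0,0,0,0.04],[0,0,0,0,0,0.03]]' >/dev/null; python3 m.py; done
```

```text
yaw [3.141 0.    0.788] F [-1.5 -2.1 11. ] M [-0.19  0.27  0.65] w 19.9 z [ 529.4 -148.2   89.9]
yaw [3.141 0.    0.719] F [-1.5 -0.8 11.1] M [-0.06  0.11  0.77] w 20.0 z [ 529.4 -148.    89.9]
yaw [3.141e+00 1.000e-03 6.490e-01] F [-1.9 -2.3 11.3] M [-0.22  0.41  0.87] w 20.5 z [ 529.1 -148.1   89.9]
yaw [3.141e+00 2.000e-03 5.790e-01] F [-3.9 -3.  12.4] M [-0.4   0.7   0.91] w 21.3 z [ 528.7 -148.3   89.8]
```

Torque climbs to 0.9 N m and the pads begin to twist on the grip: blocked clockwise. Now the other way.

```bash
for i in 1 2 3 4 5 6 ; do python3 -m crank '[[0,0,0,0,0,-0.05],[0,0,0,0,0,-0.05]]' >/dev/null; python3 m.py; done
```

```text
yaw [-3.141e+00  1.000e-03  6.800e-01] F [-3.  -3.1 11.4] M [-0.37  0.44  0.01] w 20.4 z [ 528.8 -148.4   89.7]
yaw [3.141 0.    0.78 ] F [-1.8 -2.8 10.3] M [-0.37  0.28  0.3 ] w 19.6 z [ 529.2 -148.3   89.7]
yaw [3.141 0.    0.879] F [-1.2 -1.6  8.5] M [-0.48  0.22 -0.12] w 19.7 z [ 529.3 -148.4   89.7]
yaw [3.141 0.    0.979] F [ 0.3 -1.5  9.8] M [-0.28  0.02 -0.07] w 19.8 z [ 529.5 -148.3   89.7]
yaw [ 3.141e+00 -1.000e-03  1.079e+00] F [ 1.2 -0.9  8.9] M [-0.08 -0.13 -0.01] w 20.0 z [ 529.6 -148.    89.6]
yaw [ 3.141 -0.     1.179] F [ 0.5 -2.2  8.9] M [-0.25 -0.05 -0.14] w 19.9 z [ 529.7 -148.    89.7]
```

```bash
for i in 1 2 3 4 ; do python3 -m crank '[[0,0,0,0,0,-0.04],[0,0,0,0,0,-0.04]]' >/dev/null; python3 m.py; done
```

```text
yaw [3.14  0.    1.259] F [ 1.3 -3.   8.3] M [-0.53 -0.15 -0.09] w 20.1 z [ 529.8 -148.4   89.7]
yaw [3.140e+00 1.000e-03 1.339e+00] F [ 1.9 -4.3  7.3] M [-0.67 -0.22 -0.17] w 19.8 z [ 530.  -148.7   89.7]
yaw [3.139e+00 1.000e-03 1.418e+00] F [ 1.3 -3.5  6.2] M [-0.75 -0.3  -0.46] w 20.0 z [ 530.2 -148.8   89.7]
yaw [3.139e+00 1.000e-03 1.497e+00] F [ 1.8 -2.7  7.6] M [-0.72 -0.44 -0.72] w 20.2 z [ 530.3 -148.7   89.7]
```

Blocked both ways (free for roughly 25°, ±0.7–0.9 N m at the ends), so the mid socket is the snug fit. Return to the middle and check.

```bash
python3 -m crank '[[0,0,0,0,0,0.1],[0,0,0,0,0,0.1],[0,0,0,0,0,0.1],[0,0,0,0,0,0.08],[0,0,0,0,0,0]]' >/dev/null; python3 m.py; python3 - <<'E'
from h import *
from plant import bot
c=bot.capture("scene");t=bot.capture("top")
a=cv2.resize(c["color"][120:330,240:460],None,fx=2.8,fy=2.8,interpolation=cv2.INTER_CUBIC)
cv2.imwrite("pics/e.png",a);E=t["color"];print(blobs(t,"red")and[(b[0],b[1]) for b in blobs(t,"red",3)])
E
```

```text
yaw [ 3.141 -0.     1.117] F [-0.1 -0.9  9.6] M [-0.06  0.05 -0.04] w 19.9 z [ 529.5 -147.9   89.6]
[]
```

View pics/e.png

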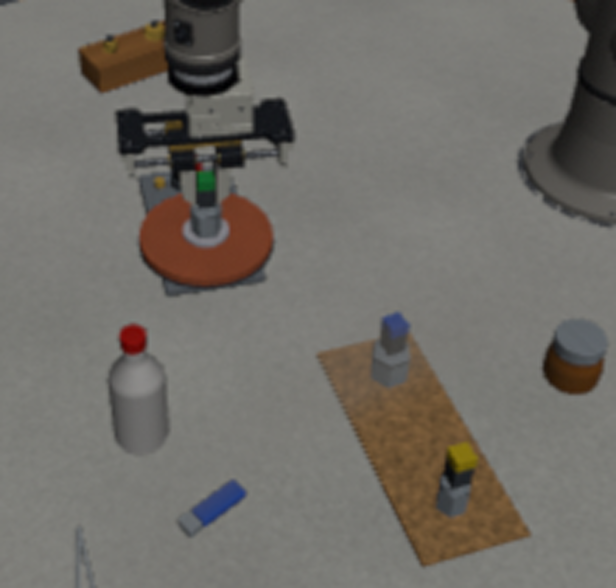

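The green socket sits upright and home on the hub plate (px ≈ (313,205)), held with near-zero side load and about 10 N down. Blue and yellow stand on the mat, and the bottle, jar and lighter are untouched.

```bash
python3 -c "
from plant import bot
print(bot.close_job())"
```

```text
the job is handed in; nothing more can be done
None
```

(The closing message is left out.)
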